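Snap a lens home in its holder with the ring pusher

TASK

A framed lens has been laid loose on the four spring clips of the black lens holder, above a spacer ring whose thickness differs from job to job. Take the small ring pusher (the one that fits between the clips) off its spigot on the wooden rack, set it centrally on the lens frame and push straight down, keeping the lens level, until it snaps under all four clips and stops hard on the spacer; hold it there for a second with a firm push of 12 to 25 N (more than 30 N at any time spoils the glass), then stand the pusher back on its own spigot. Push only with the pusher and only on the lens, not on the clips, keep your fingers off the lens, and leave everything else where it is.

Things in the scene. Friction and masses are not known exactly. Their poses are not given: they have to be found in the camera images.
- holder: Lens holder lying flat in a wooden block 120x100x24 mm fixed to the table: a round black cell 74 mm across whose wall is 36 mm above the table, four clips around it (see hooks), and a 10 mm steel stem along +x under an aluminium clamp bar (top 48.5 mm up, 45 to 57 mm from the axis). Origin: centre of the block's underside, on the cell's axis, table height; z up.
- hooks (a point): Point on the cell's axis, 40.5 mm above the table, level with the narrowest place of the hooks. Four black spring clips, 10 mm wide, stand on the holder's diagonals (45, 135, 225, 315 degrees from its x). Closed, the hooks leave a circle 45 mm across; from there they slope outward both up (51 mm across at 48 mm above the table, their top) and down, so they draw a lens that is past them down.
- lens: Lens 50 mm across, 6 mm thick, 45 g: aluminium frame, glass 30 mm across. Origin: centre of its underside; z up its axis. Starts level on the clips, underside about 44 mm up. Pushed, it spreads the clips (up to 5 to 12 N in the first 6 mm, then little) and snaps under them as its top passes 40.5 mm. It stops on the rigid spacer hidden beneath: home, its underside is 28.8 to 33.8 mm up.
- pusher: Small ring pusher of turned steel, upright, 86 mm tall, about 450 g. Foot ring 40 mm across and 20 mm tall, open below (bore 30 mm across, 20 mm deep); shoulder and a neck 20 mm across up to 40 mm; round handle 25 mm across from 40 to 82 mm. Origin: centre of the foot's lower face; z up its axis. The foot passes the closed hooks with 2.5 mm to spare all round. It can creep in a grip under load.
- rack: Wooden rack 200x84x18 mm fixed to the table, with two steel spigots on its x axis: the small one at x = -52 mm carries the small pusher, the large one at +52 mm a big pusher of the same height and handle (foot 60 mm across), which stays there. Origin: centre of the underside; z up.
- spigot (a point): Foot of the small spigot, on the rack's top face, 18 mm above the table. The spigot is 24 mm across and 13 mm tall with a tapered tip. A pusher that is home stands on the rack with its bore over the spigot, its origin within 3 mm of this point.
- screwdriver: Screwdriver, 170 mm long, lying on the table between holder and rack; a bystander. Origin: under its middle.
- big_pusher: The larger ring pusher (foot 60 mm across, 86 mm tall) on the rack's large spigot; a bystander. Origin: centre of its foot.
- eyepiece: Black eyepiece, 38 mm across, 56 mm tall, standing; a bystander. Origin: centre of its underside.
- spare_lens: Larger lens in a black frame, 66 mm across, 7 mm thick, lying flat; a bystander. Origin: centre of its underside.
- weights: Slotted brass weights on a hanger, 48 mm across, 112 mm tall; a bystander. Origin: centre of its underside.
- stirrup: Small metal knife-edge stirrup, 35 mm wide, 68 mm tall; a bystander. Origin: centre of its underside.
- parts_tray: Grey divided parts tray, 110x150x22 mm; a bystander. Origin: centre of its underside.
- half_metre_rule: Wooden half-metre rule, 500x28x6 mm, lying at the back of the table; a bystander. Origin: centre of its underside.
Things that resemble listed ones, but are neither listed nor needed, are in the scene too. Of the things that look like the holder, take the one that is farthest from the robot's base at the start.

How it is judged:
On the way, in this order (a step that is already met when the one before it is completed fails the run):
1. the pusher has been lifted clear of its spigot (z of pusher in the frame of rack above 0.04 m), for 0.1 s.
2. the lens is under the clips and level, and the pusher holds it against its stop with more than 10 N for half a second (z of lens in the frame of holder below 0.0344 m and angle between lens's own z axis and vertical below 0.05 rad and contact force between pusher and lens above 10 N), for 0.5 s.
At the end, for the whole second after the job is handed in: Lens at rest, clamped under the four clips: underside less than 34.4 mm above the table, within 2 mm of the cell's axis, level within 0.05 rad. Pusher at rest, upright within 0.08 rad over its own spigot: foot at most 3 mm above the rack, within 6 mm of the spigot axis (z of lens in the frame of holder below 0.0344 m and horizontal distance between lens and hooks below 0.002 m and angle between lens's own z axis and vertical below 0.05 rad and linear speed of each of lens, pusher below 0.01 m/s and horizontal distance between pusher and spigot below 0.006 m and z of pusher in the frame of rack below 0.021 m and angle between pusher's own z axis and vertical below 0.08 rad); the robot touches nothing.
It fails at once if the pusher presses on the lens with more than 30 N (contact force between pusher and lens above 30 N).
It fails at once if the lens is tipped by more than 0.12 rad while it is pressed in (angle between lens's own z axis and vertical above 0.12 rad).
It fails at once if the fingers push on the lens (more than 2 N) (contact force between the fingers and lens above 2 N).
It fails at once if the pusher leans on the clips or the holder with more than 12 N (contact force between pusher and holder above 12 N).
It fails at once if another thing on the table is moved by more than 20 mm (distance of any of big_pusher, screwdriver, eyepiece, spare_lens, weights, stirrup, parts_tray, half_metre_rule from where it was at the start of the episode above 0.02 m).
It also fails if it takes over 64 s, if anything falls off the work surface, if the arm or the gripper's body presses on something with over 40 N, if the wrist force passes 120 N, or if a joint passes its speed limit or range.

ROBOT

A 6-joint arm with a two-finger parallel gripper is mounted at the origin on the work surface. World frame = base frame: x ahead of the robot, y to its left, z up, the work surface at z = 0. Lengths are in m, angles in rad, forces in N, time in s.
With the tool pointing down it reaches from about 0.275 to 0.75 m from the base axis. Payload 10.2 kg.
Tool frame: the origin (TCP) lies between the finger pads; the fingertips stand 11 mm ahead of it and the grasp point (between the pads) lies 8 mm behind it; z points along the fingers, y is the direction in which the jaws open and shut (so a half turn about z gives the same grasp; the last joint's range is limited). The gripper opens to 85 mm and grips with 20 to 120 N. Pads are 22 mm wide; open, the fingers measure 114 mm over their backs; the gripper's body (76 mm by 85 mm) begins 54 mm behind the grasp point. The pads swing forward as they close: fully open they stand 13 mm farther back than shut.
Start: joints at [1.04, 0.313, 1.498, -0, 1.331, -0.223], TCP at [0.159, 0.5, 0.242] pointing down, gripper open.
Joint ranges: [-2.94, 2.94], [-0.97, 2.17], [0.19, 2.56], [-1.23, 4.37], [0.02, 3.11], [-2.88, 2.88]. Speed limits (rad/s): [2.39, 2.39, 3.01, 3.14, 3.14, 3.14].

INTERFACE

Orientations are given as a unit quaternion [x, y, z, w].
In Python, from bench import r gives the robot as it stands.
- The arm moves only by the tool servo_tool, never from a script. Its argument "series" is a list that holds one entry, the list of rows, each a list of 6 numbers: the shift along the world's x, y, z in m, then the turn, a rotation vector about the world's x, y, z in rad. A call has 1 to 10 rows; each row is the pose to reach, as a shift and turn from the pose commanded when the call began; what a row does not reach only later rows make up. A row lasts 1/10 s, in which the tool goes at most 50 mm and 8.59 degrees, less where a joint would pass 70% of its speed; a pose out of reach is approached as far as the arm can. A call with a gripper value outside its range is refused whole. "claw" is the finger opening in m, from 0 to 0.0854, set as the call begins (left out, the last holds). The fingers move at their own pace and stop on an object; "squeeze" is the grip in N (left out, the last holds). Time passes only in rows, so rows that repeat a pose let the fingers close. It gives the time, the measured TCP pose, the force and the opening at its end, in the units of the state.
- r.read_state(): the state, without advancing time (a new reading comes with each control period).
- r.grab_frame(name): name is "scene" or "top" or "wrist"; returns (picture, depth): 420x560x3 uint8, blue, green, red; 420x560 float32, m along the optical axis (not along the pixel's ray), 0 where there is no reading.
- r.camera_params(name): a dict with "mtx" (3x3 intrinsics, pixels), "k1" (the pictures are not rectified: a ray, as slopes to the right and down, at radius r is drawn at 1 + k1 r^2 times it, then the intrinsics apply), "eye" and "rotation" of the camera in the world. Camera axes: x right, y down, z forward; pixel columns grow to the right and rows downward; lengths in m; the calibration is good to about 2 mm. A picture is of the moment at which its call begins: read the wrist's pose just before it. camera_params takes no time and is no camera call; for the wrist camera it gives the pose at the moment of the call.
- r.hand_in(): hands the job in, once; it reports no verdict.
The state is a dict: "t": time; "joint_positions": joint angles; "dq": joint speeds; "joint_efforts": joint torques, N m; "tcp_pos": TCP position; "eef_rot": TCP orientation; "contact_force": force on the tool from outside, world axes, zero at the start; "moment": the same for the moment, N m; "opening": finger opening in m.
Only numpy, scipy, OpenCV 4.12 (cv2) and the standard library are available. Lean on these libraries where they do the work, as an engineer would, in place of code of your own. Each camera call takes 0.05 s, during which the arm holds its last target. There are 200 camera calls.

## Working session

There is one attempt and no reset: what is moved stays moved. The work goes in short steps, Python scripts to look and compute and a tool call to move; the robot and the scene stay as the last step left them, time stands still between calls to the robot, and variables do not carry over. Pictures are saved under pics/ and viewed, about 8 in all and at most 12, crops included, and the job is handed in when it is done.

Besides the shell and the picture viewer there is one more tool, called after "Call:" by a JSON object that holds its "api" and its "payload", one argument or row to a line. servo_tool: Moves the arm, as the interface text tells. Its arguments: {"type":"object","properties":{"series":{"type":"array","items":{"type":"array","items":{"type":"array","items":{"type":"number"}}}},"claw":{"type":"number"},"squeeze":{"type":"number"}},"required":["series"]}

```bash
mkdir -p pics; ls; cat > h.py <<'E'
import numpy as np, cv2
from bench import r
def snap(name,tag):
    p=r.camera_params(name); im,d=r.grab_frame(name)
    cv2.imwrite(f'pics/{tag}.png',im); np.savez(f'pics/{tag}.npz',im=im,d=d,**{k:np.array(v) for k,v in p.items()})
    return im,d
def load(tag): return np.load(f'pics/{tag}.npz')
def ray(q,u,v):
    K=q['mtx']; x=(np.asarray(u,float)-K[0,2])/K[0,0]; y=(np.asarray(v,float)-K[1,2])/K[1,1]
    X,Y=x.copy(),y.copy()
    for _ in range(8):
        s=1+float(q['k1'])*(X*X+Y*Y); X,Y=x/s,y/s
    return np.stack([X,Y,np.ones_like(X)],-1)
def onz(q,u,v,z):
    R=q['rotation'];e=q['eye'];w=ray(q,u,v)@R.T
    return e+w*((z-e[2])/w[...,2])[...,None]
def cloud(q):
    v,u=np.mgrid[0:420,0:560]; return (ray(q,u,v)*q['d'][...,None])@q['rotation'].T+q['eye']
def proj(q,P):
    c=(np.asarray(P)-q['eye'])@q['rotation']; x,y=c[...,0]/c[...,2],c[...,1]/c[...,2]
    s=1+float(q['k1'])*(x*x+y*y); K=q['mtx']; return np.stack([K[0,0]*x*s+K[0,2],K[1,1]*y*s+K[1,2]],-1)
E
python3 - <<'E'
from h import *
for n in('top','scene'):
    im,d=snap(n,n); q=load(n); print(n,q['eye'],q['rotation'].round(3).tolist(),q['mtx'].tolist(),q['k1'])
s=r.read_state(); print(s)
cv2.imwrite('pics/top2.png',cv2.resize(load('top')['im'],(800,600),interpolation=cv2.INTER_CUBIC))
E
```

```text
pics
top [ 0.41716982 -0.00829582  1.24513432] [0.715, -0.698, 0.033, -0.039] [[503.3766874633485, 0.0, 280.7365634378837], [0.0, 503.3766874633485, 205.3814395981639], [0.0, 0.0, 1.0]] -0.15913548540274947
scene [1.00718513 0.28986863 1.06499857] [0.492, 0.831, -0.223, -0.132] [[454.9728793032235, 0.0, 272.13299087470676], [0.0, 454.9728793032235, 205.3036372759463], [0.0, 0.0, 1.0]] 0.04975722276384914
{'t': 0.1, 'joint_positions': array([ 1.03962078e+00,  3.13385022e-01,  1.49838468e+00,  2.94392550e-05,
        1.33101581e+00, -2.23367647e-01]), 'dq': array([ 0.00096681, -0.00238925, -0.00293518,  0.00070344,  0.00175169,
       -0.00089757]), 'joint_efforts': array([ 2.75067541e-03, -4.12900901e+01, -2.60143214e+01, -9.82146162e-05,
        3.04870642e-03, -2.38929567e-05]), 'tcp_pos': array([0.15892923, 0.5001265 , 0.24178805]), 'eef_rot': array([ 1.53300531e-01,  9.88179433e-01, -5.49219231e-04, -2.33007379e-04]), 'contact_force': array([-0.06667367, -0.42356658,  0.40279688]), 'moment': array([-0.01773705, -0.00148907,  0.00174878]), 'opening': 0.08514574785293823}
```

```bash
sed -i 's/^from bench import r/from bench import r\nfrom scipy.spatial.transform import Rotation as Ro/; s/\*\*{k:np.array(v) for k,v in p.items()}/**{k:(Ro.from_quat(v).as_matrix() if k=="rotation" else np.array(v)) for k,v in p.items()}/' h.py
python3 - <<'E'
from h import *
for n in('top','scene'): im,d=snap(n,n)
cv2.imwrite('pics/top2.png',cv2.resize(load('top')['im'],(800,600),interpolation=cv2.INTER_CUBIC))
E
```

```text
(no output)
```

View pics/top2.png

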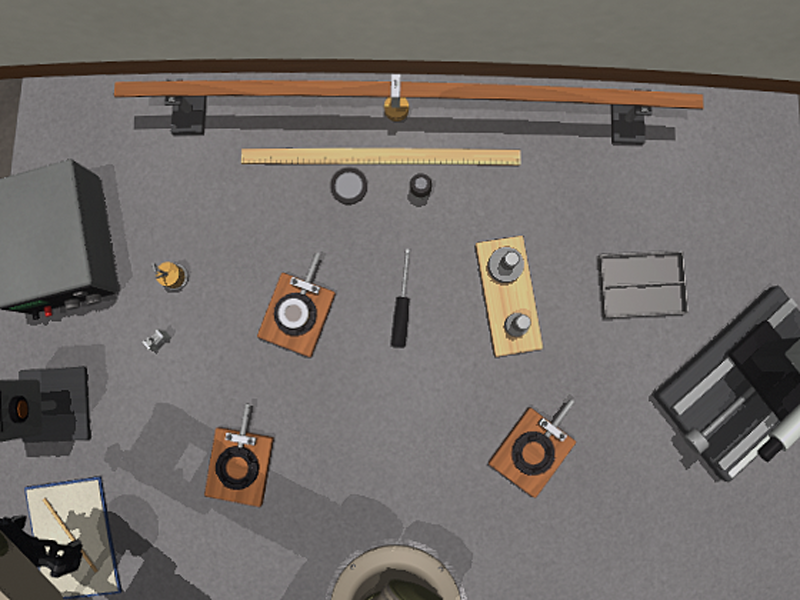

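View pics/scene.png

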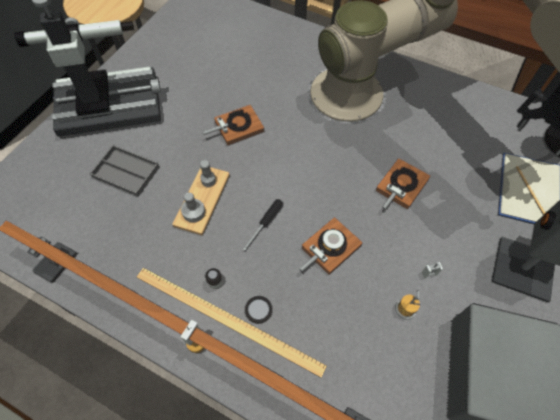

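The top view (800x600) shows three holder look-alikes at (295,313), (238,467) and (532,453). The first is the farthest from the base (395,590) and the only one carrying a lens, so I take it. On the rack, the small pusher is at (517,323) and the big one at (507,262).

```bash
python3 - <<'E'
from h import *
for n in('top','scene'):
    q=load(n);C=cloud(q); im=q['im']
    def at(u,v,z):return onz(q,np.array(u*1.),np.array(v*1.),z).round(4)
    if n=='top':
        for nm,u,v,z in[('A',295,313,.05),('B',238,467,.036),('C',532,453,.036),('small',519,318,.104),('big',510,258,.104)]: print(nm,at(u*.7,v*.7,z))
    # pusher tops: points z .095-.11
    P=C.reshape(-1,3)
    ok=np.isfinite(P).all(1)&(q['d'].ravel()>0)
    for nm,c in[('small',(.35,-.18)),('big',(.45,-.17))]:
        m=ok&(abs(P[:,2]-.104)<.006)&(np.hypot(P[:,0]-c[0],P[:,1]-c[1])<.06); 
        print(n,nm,m.sum(),P[m].mean(0) if m.any() else 0)
    # lens holder block top z 0.024, rack top z .018
    for nm,c,z,rad in[('block',(.39,.14),.024,.1),('rack',(.4,-.17),.018,.12)]:
        m=ok&(abs(P[:,2]-z)<.004)&(np.hypot(P[:,0]-c[0],P[:,1]-c[1])<rad)
        if m.any(): b=cv2.minAreaRect(P[m][:,:2].astype(np.float32)); print(n,nm,m.sum(),b,P[m][:,2].mean())
q=load('top');a=cv2.resize(q['im'][140:270,170:300],(600,600),interpolation=cv2.INTER_CUBIC)
cv2.imwrite('pics/A.png',a[:, :400]) 
b=np.hstack([cv2.resize(q['im'][185:255,175:245],(400,400),interpolation=cv2.INTER_CUBIC),cv2.resize(q['im'][160:250,325:385],(267,400),interpolation=cv2.INTER_CUBIC)])
cv2.imwrite('pics/AB.png',b)
E
```

```text
A [0.5013 0.1798 0.05  ]
B [0.24   0.2703 0.036 ]
C [ 0.2769 -0.2223  0.036 ]
small [ 0.4981 -0.1864  0.104 ]
big [ 0.5944 -0.1711  0.104 ]
top small 0 0
top big 97 [ 0.49178335 -0.1923859   0.10351978]
top block 351 ((0.4693591594696045, 0.17637836933135986), (0.06322962045669556, 0.06336411833763123), 71.37386322021484) 0.024030271240013466
top rack 781 ((0.4045751094818115, -0.20302432775497437), (0.23790623247623444, 0.09194894134998322), 6.296634197235107) 0.018372713012911622
scene small 0 0
scene big 62 [ 0.49511059 -0.18896075  0.10226573]
scene block 223 ((0.45447656512260437, 0.1719481647014618), (0.04362310841679573, 0.08161500841379166), 21.54818344116211) 0.02353951224145972
scene rack 491 ((0.402959942817688, -0.20119869709014893), (0.23767255246639252, 0.0969487801194191), 4.815873146057129) 0.017884118256947173
```

View pics/AB.png

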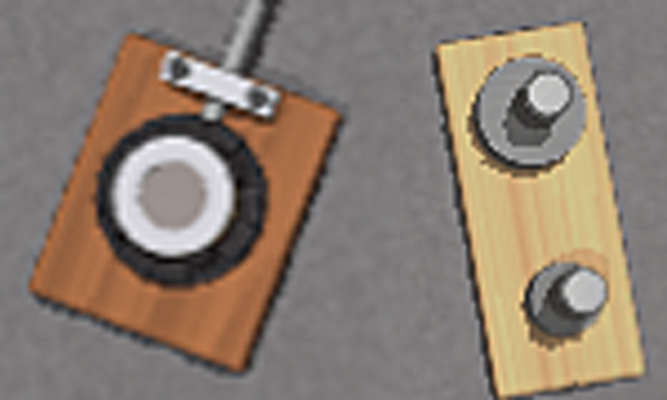

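The crop confirms it: a lens frame with glass sits in the far holder (about (172,195) in the crop), and the small pusher is on the near spigot of the rack, handle top at (583,290).

```bash
python3 - <<'E'
from h import *
s=r.read_state();p=r.camera_params('wrist');T=Ro.from_quat(s['eef_rot'])
print(T.inv().apply(np.array(p['eye'])-s['tcp_pos']),(T.inv()*Ro.from_quat(p['rotation'])).as_matrix().round(3),p['mtx'],p['k1'])
E
```

```text
[ 0.07832283  0.00030018 -0.13218994] [[-0.001 -0.952 -0.306]
 [ 1.    -0.001  0.   ]
 [-0.    -0.306  0.952]] [[304.48562752   0.         275.34993974]
 [  0.         304.48562752 203.73592583]
 [  0.           0.           1.        ]] -0.007648772662086051
```

Call:
{"api": "servo_tool", "payload": {
  "series": [
    [[0.02,-0.04,0.0,0,0,0.14],[0.04,-0.08,0.0,0,0,0.28],[0.06,-0.12,0.0,0,0,0.42],[0.08,-0.16,0.0,0,0,0.464],[0.1,-0.2,0.0,0,0,0.464],[0.12,-0.24,0,0,0,0.464],[0.14,-0.28,0,0,0,0.464],[0.16,-0.32,0,0,0,0.464],[0.18,-0.36,0,0,0,0.464],[0.2,-0.4,0,0,0,0.464]]
  ]
}}

```text
t: 1.2
tcp_pos: [0.3594, 0.0985, 0.2424]
eef_rot: [-0.078, 0.997, 0.0, 0.0]
contact_force: [0.1, 0.6, 0.3]
opening: 0.0853
```

Call:
{"api": "servo_tool", "payload": {
  "series": [
    [[0.035,0.02,0,0,0,0],[0.07,0.04,0,0,0,0],[0.105,0.06,0,0,0,0],[0.14,0.08,0,0,0,0],[0.14,0.08,0,0,0,0],[0.14,0.08,0,0,0,0]]
  ]
}}

```text
t: 1.8
tcp_pos: [0.4989, 0.1804, 0.2415]
eef_rot: [-0.078, 0.997, -0.0, -0.001]
contact_force: [0.9, -1.0, -0.1]
opening: 0.0856
```

```bash
python3 - <<'E'
from h import *
snap('wrist','wh'); print(r.read_state()['tcp_pos'])
E
```

```text
[0.49849441 0.18018095 0.24204754]
```

Call:
{"api": "servo_tool", "payload": {
  "series": [
    [[0,-0.045,0,0,0,0],[0,-0.09,0,0,0,0],[0,-0.135,0,0,0,0],[0,-0.18,0,0,0,0],[0,-0.225,0,0,0,0],[0,-0.27,0,0,0,0],[0,-0.315,0,0,0,0],[0,-0.36,0,0,0,0],[0,-0.365,0,0,0,0],[0,-0.365,0,0,0,0]]
  ]
}}

```text
t: 2.85
tcp_pos: [0.4982, -0.1853, 0.2426]
eef_rot: [-0.077, 0.997, 0.0, 0.0]
contact_force: [0.3, -0.5, 0.3]
opening: 0.0853
```

```bash
python3 - <<'E'
from h import *
snap('wrist','wp'); print(r.read_state()['tcp_pos'])
a=load('wh')['im'];b=load('wp')['im']
print(proj(load('wh'),[.5013,.1798,.05]),proj(load('wp'),[.497,-.187,.104]))
cv2.imwrite('pics/w2.png',np.hstack([a[100:400,80:480],b[100:400,80:480]]))
E
```

```text
[ 0.49842775 -0.18421604  0.24264949]
[274.12124627 183.54225487] [273.38979951 193.20559199]
```

View pics/w2.png

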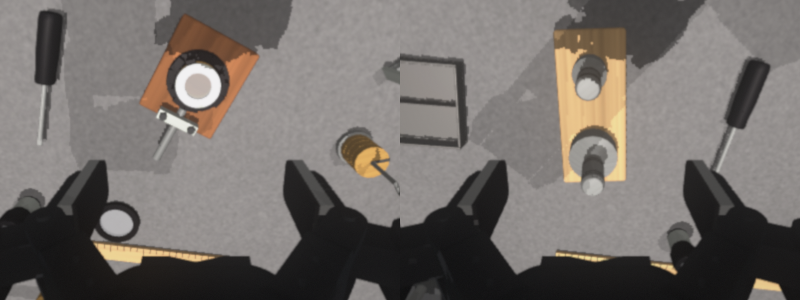

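The wrist views show the lens at (278,182) in the full frame and the small pusher's handle top at about (270,188). Now I'll measure these precisely in all three cameras.

```bash
python3 - <<'E'
from h import *
def blob(q,P,z,rad,lo,thr,nm):
    u0,v0=proj(q,P); g=cv2.cvtColor(q['im'],cv2.COLOR_BGR2GRAY).astype(float)
    V,U=np.mgrid[0:420,0:560]; near=np.hypot(U-u0,V-v0)<rad
    m=(near&(g>thr)).astype(np.uint8); n,l,st,ce=cv2.connectedComponentsWithStats(m)
    i=1+np.argmax(st[1:,4]); c,_=cv2.findContours((l==i).astype(np.uint8),cv2.RETR_EXTERNAL,cv2.CHAIN_APPROX_NONE)
    w=onz(q,*np.array(c[0][:,0].T,float),z)[:,:2]   # contour in world plane
    A=np.c_[2*w,np.ones(len(w))];s=np.linalg.lstsq(A,(w**2).sum(1),rcond=None)[0]
    print(nm,'area',st[i,4],'ce',ce[i].round(1),'world',s[:2].round(4),'R',np.sqrt(s[2]+s[:2]@s[:2]).round(4))
for n in('top','scene','wh'):
    for t in(170,190,210): blob(load(n),[.5,.18,.05],.05,22 if n!='wh' else 32,0,t,n+' lens')
q=load('wp');g=cv2.cvtColor(q['im'],cv2.COLOR_BGR2GRAY)
for t in(135,150): blob(q,[.503,-.189,.104],.104,16,0,t,'wp handle')
blob(load('top'),[.497,-.187,.104],.104,12,0,170,'top handle');blob(load('scene'),[.497,-.187,.104],.104,9,0,150,'scene handle')
# depth at handle top
for n in('top','scene','wp'):
    q=load(n);C=cloud(q); ok=(C[...,2]>.099)&(C[...,2]<.11)&(np.hypot(C[...,0]-.497,C[...,1]+.187)<.03)
    x=C[ok]; print(n,len(x),np.median(x,0).round(4),cv2.minEnclosingCircle(x[:,:2].astype(np.float32)))
cv2.imwrite('pics/wp3.png',np.hstack([cv2.resize(load('wp')['im'][140:280,200:330],(390,420),interpolation=cv2.INTER_CUBIC),cv2.resize(load('wh')['im'][130:250,215:345],(390,360),interpolation=cv2.INTER_CUBIC)[:360].repeat(1,0) if 0 else cv2.resize(load('wh')['im'][125:265,215:345],(390,420),interpolation=cv2.INTER_CUBIC)]))
E
```

```text
top lens area 208 ce [204.8 218.7] world [0.5022 0.1841] R 0.0232
top lens area 185 ce [204.8 218.7] world [0.5022 0.1839] R 0.0228
top lens area 150 ce [205.  218.8] world [0.502  0.1839] R 0.0223
scene lens area 227 ce [333.2 238.6] world [0.5039 0.1852] R 0.0234
scene lens area 169 ce [333.2 238.8] world [0.5039 0.1852] R 0.0225
scene lens area 123 ce [333.  238.8] world [0.5038 0.1849] R 0.0215
wh lens area 1572 ce [277.5 185.6] world [0.5035 0.1839] R 0.0244
wh lens area 1069 ce [277.5 185.4] world [0.5036 0.1839] R 0.0241
wh lens area 964 ce [277.4 185.3] world [0.5034 0.1839] R 0.0238
wp handle area 790 ce [270.2 199.2] world [ 0.5036 -0.1892] R 0.0145
wp handle area 774 ce [270.1 199.3] world [ 0.5038 -0.1895] R 0.0141
top handle area 180 ce [365.5 219.2] world [ 0.4958 -0.1864] R 0.0237
scene handle area 35 ce [204.1 163. ] world [ 0.4948 -0.1913] R 0.0083
top 97 [ 0.4924 -0.1925  0.1035] ((0.49199071526527405, -0.1927558034658432), 0.012782854959368706)
scene 60 [ 0.4949 -0.1893  0.1019] ((0.4944782853126526, -0.18986432254314423), 0.012412718497216702)
wp 542 [ 0.4919 -0.1929  0.1042] ((0.49314671754837036, -0.19310076534748077), 0.012679202482104301)
```

View pics/wp3.png

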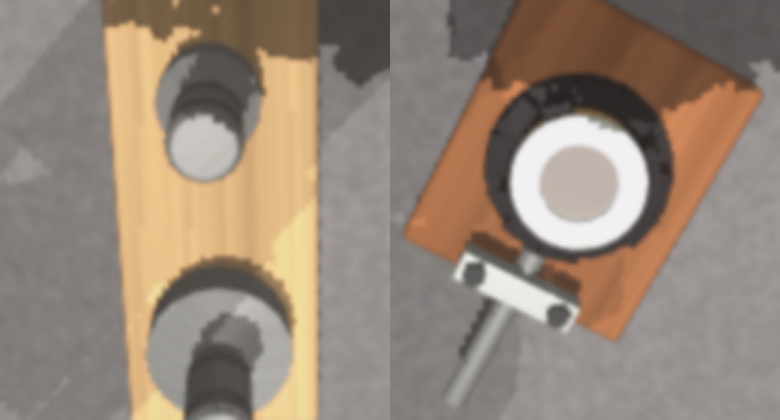

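```bash
python3 - <<'E'
from h import *
from scipy.optimize import least_squares
def circ(x,R=None):
    f=lambda p:np.hypot(x[:,0]-p[0],x[:,1]-p[1])-(p[2] if R is None else R)
    return least_squares(f,[*x[:,:2].mean(0),.02],loss='soft_l1',f_scale=.001).x.round(4)
def edge(q,zlo,zhi,c,rad,z,thr=None):
    C=cloud(q); ok=(C[...,2]>zlo)&(C[...,2]<zhi)&(np.hypot(C[...,0]-c[0],C[...,1]-c[1])<rad)
    k,_=cv2.findContours(ok.astype(np.uint8),cv2.RETR_EXTERNAL,cv2.CHAIN_APPROX_NONE); k=max(k,key=cv2.contourArea)[:,0]
    return onz(q,*k.T.astype(float),z)
for n in('wh','top','scene'):
    q=load(n); C=cloud(q); L=C[np.hypot(C[...,0]-.503,C[...,1]-.184)<.015]; print(n,'lens z',np.median(L[:,2]).round(4))
    # cell outer wall: dark pixels at z>.03
    g=cv2.cvtColor(q['im'],cv2.COLOR_BGR2GRAY); h=np.hypot(C[...,0]-.503,C[...,1]-.184)
    m=((h<.05)&(C[...,2]>.029)&(C[...,2]<.04)).astype(np.uint8)
    P=C[m>0]; print(' cell pts',len(P),np.median(P[:,2]).round(4)); 
    hh=np.arctan2(P[:,1]-.184,P[:,0]-.503); e=[]
    for a in np.linspace(-np.pi,np.pi,25)[:-1]:
        s=P[(hh>=a)&(hh<a+.262)]
        if len(s): rr=np.hypot(s[:,0]-.503,s[:,1]-.184); e.append(s[rr.argmax()])
    e=np.array(e); print(' cell',circ(e),circ(e,.037)[:2])
    e=edge(q,.046,.056,(.503,.184),.035,.05); print(' lens depth',circ(e))
for n in('wp','top','scene'):
    q=load(n)
    e=edge(q,.098,.11,(.493,-.193),.03,.104); print(n,'handle',circ(e),circ(e,.0125)[:2])
    C=cloud(q); m=(abs(C[...,2]-.038)<.003)&(np.hypot(C[...,0]-.493,C[...,1]+.193)<.035); print(' foot pts',m.sum(), circ(C[m]) if m.sum()>5 else'')
E
```

```text
wh lens z 0.3047
 cell pts 1021 0.0363
 cell [0.5038 0.1835 0.0365] [0.5043 0.1834]
 lens depth [0.5026 0.1839 0.0255]
top lens z 0.0491
 cell pts 262 0.0354
 cell [0.5052 0.1863 0.0386] [0.5041 0.1854]
 lens depth [0.5014 0.184  0.0243]
scene lens z 0.0489
 cell pts 224 0.035
 cell [0.5045 0.1855 0.0362] [0.5046 0.1851]
 lens depth [0.5044 0.1858 0.025 ]
wp handle [ 0.492  -0.1929  0.012 ] [ 0.492  -0.1929]
 foot pts 27 [ 0.4933 -0.1929  0.0197]
top handle [ 0.492  -0.1924  0.0118] [ 0.4919 -0.1924]
 foot pts 15 [ 0.4914 -0.1926  0.0191]
scene handle [ 0.496  -0.1885  0.0115] [ 0.4963 -0.1884]
 foot pts 23 [ 0.4938 -0.1903  0.0189]
```

Call:
{"api": "servo_tool", "payload": {
  "series": [
    [[-0.003,-0.004,-0.02,0,0,0],[-0.0065,-0.008,-0.045,0,0,0],[-0.0065,-0.008,-0.075,0,0,0],[-0.0065,-0.008,-0.105,0,0,0],[-0.0065,-0.008,-0.13,0,0,0],[-0.0065,-0.008,-0.15,0,0,0],[-0.0065,-0.008,-0.163,0,0,0],[-0.0065,-0.008,-0.168,0,0,0],[-0.0065,-0.008,-0.168,0,0,0],[-0.0065,-0.008,-0.168,0,0,0]]
  ]
}}

```text
t: 3.9
tcp_pos: [0.493, -0.1927, 0.0753]
eef_rot: [-0.078, 0.997, -0.0, 0.001]
contact_force: [-0.5, 0.0, -0.4]
opening: 0.0854
```

Call:
{"api": "servo_tool", "payload": {
  "series": [
    [[0,0,0,0,0,0],[0,0,0,0,0,0],[0,0,0,0,0,0],[0,0,0,0,0,0],[0,0,0,0,0,0],[0,0,0,0,0,0],[0,0,0,0,0,0],[0,0,0,0,0,0],[0,0,0,0,0,0]]
  ],
  "claw": 0.015,
  "squeeze": 70
}}

```text
t: 4.8
tcp_pos: [0.4927, -0.1928, 0.0745]
eef_rot: [-0.078, 0.997, -0.0, 0.0]
contact_force: [-0.7, 0.1, 4.8]
opening: 0.0233
```

```bash
python3 - <<'E'
from h import *
for _ in range(1): snap('wrist','wg')
s=r.read_state(); print(s['tcp_pos'],s['opening'],s['contact_force'],s['moment'],s['t'])
E
```

```text
[ 0.49267858 -0.19277539  0.07455546] 0.023482707547048707 [-1.59350894  0.67092351  4.49333862] [0.15196458 0.29190013 0.03582734] 4.85
```

Call:
{"api": "servo_tool", "payload": {
  "series": [
    [[0,0,0.005,0,0,0],[0,0,0.015,0,0,0],[0,0,0.03,0,0,0],[0,0,0.05,0,0,0],[0,0,0.08,0,0,0],[0,0,0.1,0,0,0],[0,0,0.12,0,0,0],[0,0,0.125,0,0,0],[0,0,0.125,0,0,0],[0,0,0.125,0,0,0]]
  ]
}}

```text
t: 5.85
tcp_pos: [0.4921, -0.1924, 0.1982]
eef_rot: [-0.078, 0.997, 0.001, -0.001]
contact_force: [0.4, 0.6, -3.9]
opening: 0.0234
```

```bash
python3 - <<'E'
from h import *
s=r.read_state(); print(s['tcp_pos'],s['eef_rot'],s['opening'],s['contact_force'],s['moment'],s['t'])
snap('wrist','wl'); snap('scene','sl'); snap('top','tl')
q=load('sl');w=load('wl');u,v=proj(q,[.493,-.193,.16]).astype(int)
cv2.imwrite('pics/l.png',np.hstack([cv2.resize(q['im'][v-50:v+50,u-50:u+50],(420,420),interpolation=cv2.INTER_CUBIC),cv2.resize(w['im'][60:340,160:400],(360,420))]))
E
```

```text
[ 0.49213787 -0.19239273  0.19822915] [-7.80120410e-02  9.96951962e-01  5.96768548e-04 -7.42500780e-04] 0.023355284528027532 [ 0.41963487  0.63373408 -3.86784165] [-0.0048889  -0.02152402 -0.04975014] 5.85
```

View pics/l.png

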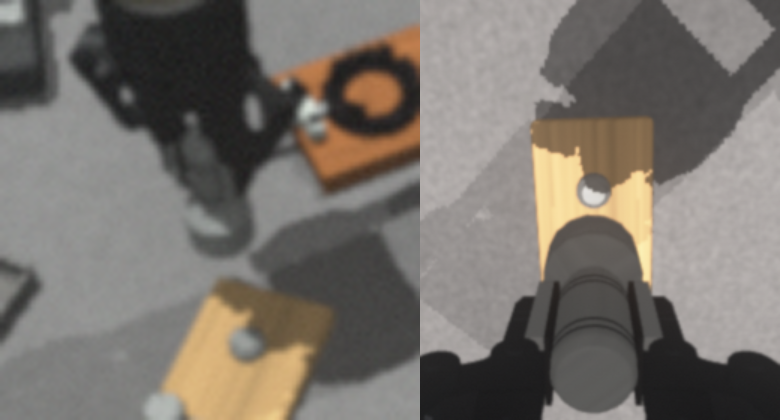

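The pusher is held upright. The wrist view shows the handle top at (593,375) and the empty spigot at (593,190) in the crop. I'll fit the pusher's pose in the hand from the wrist depth.

```bash
cat > fit.py <<'E'
from h import *
from scipy.optimize import least_squares
def fit(tag,foot0):
    """pusher axis at foot from depth; foot0 = guess of foot centre in the world"""
    q=load(tag); C=cloud(q); f0=np.array(foot0)
    d=C-f0; ok=(q['d']>0)&(np.hypot(d[...,0],d[...,1])<.026)&(d[...,2]>-.004)&(d[...,2]<.09)
    P=C[ok]
    # sides: foot and handle; tops: shoulder and crown
    def res(p):
        t=np.array([p[2],p[3],1]);t/=np.linalg.norm(t); e=P-(f0+[p[0],p[1],p[4]]); h=e@t; rho=np.linalg.norm(e-np.outer(h,t),axis=1)
        seg=[(0,.02,.02),(.02,.04,.01),(.04,.082,.0125),(.082,.086,.0115)]
        D=[np.hypot(rho-R,np.maximum(0,np.maximum(a-h,h-b))) for a,b,R in seg]
        D+=[np.hypot(h-.02,np.maximum(0,np.maximum(.01-rho,rho-.02))),np.hypot(h-.086,np.maximum(0,rho-.0115))]
        return np.min(D,0)
    s=least_squares(res,[0,0,0,0,0],x_scale=[.001,.001,.01,.01,.001],diff_step=1e-4,loss='soft_l1',f_scale=.001)
    return f0+s.x[[0,1,4]],s.x[2:4],len(P),np.median(res(s.x))
E
python3 - <<'E'
from fit import *
s=r.read_state();print(s['tcp_pos'])
for t in('wl','sl','tl'):
    for g in([.492,-.192,.1417],[.494,-.19,.143]):
        f,ti,n,m=fit(t,g);print(t,f.round(4),ti.round(3),n,m.round(5))
# rack/spigot from wl
q=load('wl');C=cloud(q);m=(abs(C[...,2]-.031)<.003)&(np.hypot(C[...,0]-.493,C[...,1]+.193)<.03);print('spigot',m.sum(),C[m].mean(0) if m.any() else'')
# silhouette check: project foot bottom and top rim nearest arcs, handle top
f,ti,_,_=fit('wl',[.492,-.192,.1417]); a=np.linspace(0,2*np.pi,60)
im=cv2.resize(q['im'],None,fx=3,fy=3,interpolation=cv2.INTER_CUBIC)
for h,R in((0,.02),(.02,.02),(.082,.0125),(.086,.0115)):
    X=f+np.c_[R*np.cos(a)+ti[0]*h,R*np.sin(a)+ti[1]*h,np.full(60,h)]; cv2.polylines(im,[((proj(q,X)+.5)*3-.5).round().astype(np.int32)],True,(0,255,0),1)
cv2.imwrite('pics/ov.png',im[480:1120,600:1050])
E
```

```text
[ 0.49225558 -0.192475    0.19831938]
wl [ 0.4913 -0.1923  0.1427] [0.01  0.003] 9616 0.00127
wl [ 0.4914 -0.1923  0.1428] [0.008 0.007] 9550 0.00126
sl [ 0.4939 -0.1904  0.1468] [ 0.02  -0.011] 446 0.00207
sl [ 0.4939 -0.1908  0.1476] [0.017 0.028] 466 0.00221
tl [ 0.4923 -0.1914  0.1467] [-0.029 -0.098] 27 0.00022
tl [ 0.4908 -0.1934  0.1474] [0.133 0.119] 27 0.0004
spigot 339 [ 0.49268699 -0.19164051  0.03076968]
```

View pics/ov.png

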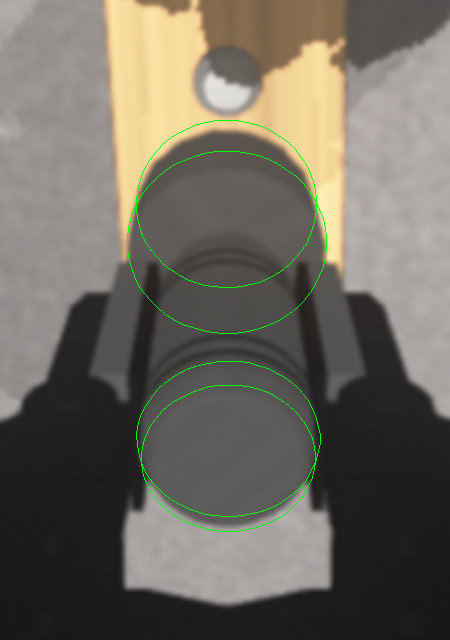

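The overlay shows the fitted foot rim about 3 px above the true one (crop y 121 against 130), so finger pads may be biasing the fit. I'll refit without them.

```bash
sed -i 's/    P=C\[ok\]/    ty=np.array([-.156,.988,0]); ok\&=~((d[...,2]>.018)\&(np.abs(d@ty)>.0095)); P=C[ok]/' fit.py
python3 - <<'E'
from fit import *
q=load('wl')
for g in([.492,-.192,.1417],[.494,-.19,.143]):
    f,ti,n,m=fit('wl',g);print(f.round(4),ti.round(3),n,m.round(5))
C=cloud(q)
# profile along mid column
for v in range(196,345,5): print(v,C[v,275].round(4), q['im'][v,275].mean().round(0), end=' | ')
print()
im=q['im'][:,275].mean(1); print(im[196:230].round(0))
f0=np.array([.492,-.192,.1417])
g=cv2.resize(q['im'][180:345,215:335],(600,825),interpolation=cv2.INTER_CUBIC)[:600].astype(float)
cv2.imwrite('pics/g.png',np.clip((g-20)*2.5,0,255).astype(np.uint8))
E
```

```text
[ 0.4919 -0.1922  0.1424] [0.016 0.003] 5358 0.00043
[ 0.4918 -0.1917  0.1424] [ 0.017 -0.003] 5311 0.00042
196 [ 0.5012 -0.1908  0.0318] 184.0 | 201 [ 0.5104 -0.1893  0.0189] 200.0 | 206 [ 0.4729 -0.1953  0.1518] 84.0 | 211 [ 0.4735 -0.1952  0.1597] 86.0 | 216 [ 0.474  -0.1951  0.167 ] 92.0 | 221 [ 0.4762 -0.1948  0.1692] 95.0 | 226 [ 0.4783 -0.1945  0.1714] 94.0 | 231 [ 0.4805 -0.1941  0.1734] 93.0 | 236 [ 0.4151 -0.2045  0.3305] 93.0 | 241 [ 0.4809 -0.1941  0.1857] 78.0 | 246 [ 0.4799 -0.1942  0.1937] 65.0 | 251 [ 0.4809 -0.1941  0.1972] 78.0 | 256 [ 0.4808 -0.1941  0.2025] 79.0 | 261 [ 0.4805 -0.1941  0.208 ] 78.0 | 266 [ 0.4807 -0.1941  0.212 ] 77.0 | 271 [ 0.4807 -0.1941  0.2164] 58.0 | 276 [ 0.4805 -0.1941  0.2206] 58.0 | 281 [ 0.4806 -0.1941  0.2242] 80.0 | 286 [ 0.482  -0.1939  0.2256] 86.0 | 291 [ 0.4829 -0.1938  0.2278] 92.0 | 296 [ 0.4846 -0.1935  0.2285] 90.0 | 301 [ 0.4872 -0.1931  0.2281] 92.0 | 306 [ 0.4894 -0.1928  0.2282] 92.0 | 311 [ 0.4921 -0.1923  0.2277] 91.0 | 316 [ 0.4936 -0.1921  0.2287] 91.0 | 321 [ 0.4966 -0.1916  0.2279] 92.0 | 326 [ 0.4981 -0.1914  0.2291] 91.0 | 331 [ 0.5013 -0.1909  0.2281] 90.0 | 336 [ 0.7001 -0.1596  0.0015] 157.0 | 341 [ 0.7085 -0.1583  0.001 ] 172.0 | 
[184. 161. 167. 190. 199. 200. 191. 147. 100.  86.  84.  84.  84.  85.
  86.  86.  86.  85.  84.  86.  92.  95.  96.  96.  96.  95.  95.  95.
  94.  94.  94.  94.  94.  94.]
```

View pics/g.png

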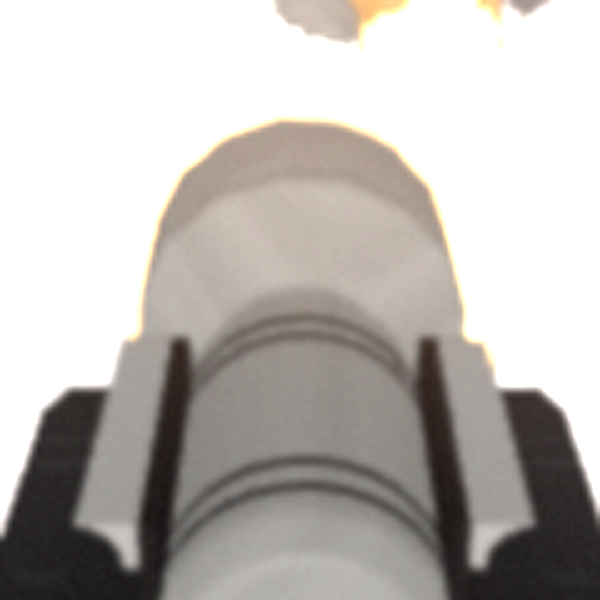

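The enlarged crop shows a conical shoulder and a rounded crown, which my profile didn't model. The handle and foot sides both put the axis at (0.493,-0.192), upright, within 1 mm of the TCP. Now I'll move it over the lens.

Call:
{"api": "servo_tool", "payload": {
  "series": [
    [[0.0,0.015,0,0,0,0],[0.001,0.045,0,0,0,0],[0.003,0.085,0,0,0,0],[0.004,0.13,0,0,0,0],[0.006,0.175,0,0,0,0],[0.007,0.22,0,0,0,0],[0.008,0.265,0,0,0,0],[0.009,0.31,0,0,0,0],[0.01,0.345,0,0,0,0],[0.0105,0.365,0,0,0,0]]
  ]
}}

```text
t: 7.0
tcp_pos: [0.502, 0.1756, 0.199]
eef_rot: [-0.079, 0.997, 0.0, -0.0]
contact_force: [-0.6, 0.2, -3.9]
opening: 0.0234
```

Call:
{"api": "servo_tool", "payload": {
  "series": [
    [[0,0.007,-0.005,0,0,0],[0,0.011,-0.015,0,0,0],[0,0.011,-0.03,0,0,0],[0,0.011,-0.045,0,0,0],[0,0.011,-0.055,0,0,0],[0,0.011,-0.06,0,0,0],[0,0.011,-0.06,0,0,0],[0,0.011,-0.06,0,0,0],[0,0.011,-0.06,0,0,0]]
  ]
}}

```text
t: 7.9
tcp_pos: [0.5034, 0.1833, 0.1399]
eef_rot: [-0.078, 0.997, 0.0, 0.001]
contact_force: [0.3, 0.9, -3.5]
opening: 0.0233
```

```bash
python3 - <<'E'
from fit import *
s=r.read_state(); print(s['tcp_pos'],s['eef_rot'],s['contact_force'],s['t'])
snap('wrist','wt'); snap('top','tt');snap('scene','st')
q=load('wt');f=np.array([s['tcp_pos'][0]+.0007,s['tcp_pos'][1]+.0002,s['tcp_pos'][2]-.0565]);print('foot',f)
C=cloud(q)
for v in range(170,300,6): print(v,C[v,275].round(4),end=' | ')
a=np.linspace(0,2*np.pi,80);k=4;im=cv2.resize(q['im'],None,fx=k,fy=k,interpolation=cv2.INTER_CUBIC)
for c,z,R,col in((f,f[2],.02,(0,255,0)),(np.array([.5035,.1838]),.050,.025,(0,0,255)),(np.array([.5035,.1838]),.036,.037,(255,0,0))):
    X=np.c_[c[0]+R*np.cos(a),c[1]+R*np.sin(a),np.full(80,z)]; cv2.polylines(im,[((proj(q,X)+.5)*k-.5).round().astype(np.int32)],True,col,1)
cv2.imwrite('pics/ov2.png',im[130*k:270*k,190*k:360*k])
E
```

```text
[0.50338041 0.1832915  0.13990313] [-7.79796279e-02  9.96954779e-01  1.64264553e-05  5.88789209e-04] [ 0.34795506  0.85552634 -3.45125209] 7.9
foot [0.50408041 0.1834915  0.08340313]
170 [0.4732 0.1786 0.038 ] | 176 [0.4795 0.1796 0.031 ] | 182 [0.4797 0.1796 0.0506] | 188 [0.4842 0.1803 0.051 ] | 194 [0.4893 0.1811 0.0492] | 200 [0.4939 0.1818 0.0496] | 206 [0.4847 0.1804 0.0924] | 212 [0.4849 0.1805 0.1028] | 218 [0.4861 0.1807 0.1096] | 224 [0.4886 0.181  0.1126] | 230 [0.4917 0.1815 0.1139] | 236 [0.494  0.1819 0.1168] | 242 [0.492  0.1816 0.129 ] | 248 [0.4919 0.1816 0.136 ] | 254 [0.492  0.1816 0.1423] | 260 [0.492  0.1816 0.1482] | 266 [0.4924 0.1817 0.153 ] | 272 [0.4921 0.1816 0.1584] | 278 [0.4917 0.1816 0.1638] | 284 [0.4925 0.1817 0.167 ] | 290 [0.494  0.1819 0.1687] | 296 [0.496  0.1822 0.1698] |
```

View pics/ov2.png

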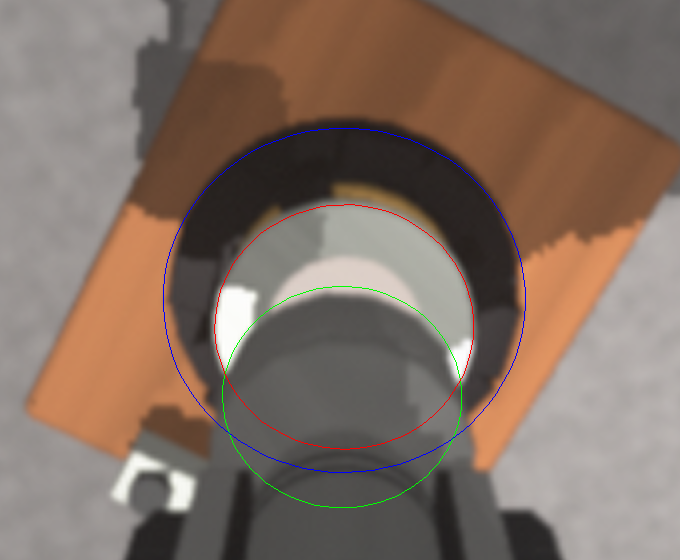

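The overlay shows the lens rim (red) and the foot's sides matching. The pusher axis sits about 0.8 mm too far in +x. I'll correct that and descend.

Call:
{"api": "servo_tool", "payload": {
  "series": [
    [[-0.0008,0,-0.003,0,0,0],[-0.0008,0,-0.009,0,0,0],[-0.0008,0,-0.016,0,0,0],[-0.0008,0,-0.022,0,0,0],[-0.0008,0,-0.026,0,0,0],[-0.0008,0,-0.028,0,0,0],[-0.0008,0,-0.029,0,0,0],[-0.0008,0,-0.029,0,0,0],[-0.0008,0,-0.029,0,0,0],[-0.0008,0,-0.029,0,0,0]]
  ]
}}

```text
t: 9.05
tcp_pos: [0.5024, 0.1834, 0.1105]
eef_rot: [-0.078, 0.997, 0.0, 0.0]
contact_force: [-0.5, -1.2, -3.3]
opening: 0.0236
```

Call:
{"api": "servo_tool", "payload": {
  "series": [
    [[0,0,-0.0005,0,0,0],[0,0,-0.001,0,0,0],[0,0,-0.0015,0,0,0],[0,0,-0.002,0,0,0],[0,0,-0.0025,0,0,0],[0,0,-0.003,0,0,0]]
  ]
}}

```text
t: 9.65
tcp_pos: [0.5023, 0.1833, 0.1072]
eef_rot: [-0.078, 0.997, -0.0, -0.0]
contact_force: [0.6, -0.2, -3.5]
opening: 0.0232
```

Call:
{"api": "servo_tool", "payload": {
  "series": [
    [[0,0,-0.0004,0,0,0],[0,0,-0.0008,0,0,0],[0,0,-0.0012,0,0,0],[0,0,-0.0016,0,0,0],[0,0,-0.002,0,0,0]]
  ]
}}

```text
t: 10.15
tcp_pos: [0.5024, 0.1833, 0.1055]
eef_rot: [-0.078, 0.997, 0.0, 0.0]
contact_force: [-0.3, 0.9, 0.3]
opening: 0.0234
```

Call:
{"api": "servo_tool", "payload": {
  "series": [
    [[0,0,-0.0005,0,0,0],[0,0,-0.001,0,0,0],[0,0,-0.001,0,0,0]]
  ]
}}

```text
t: 10.45
tcp_pos: [0.5024, 0.1833, 0.1044]
eef_rot: [-0.078, 0.997, 0.0, 0.0]
contact_force: [0.5, -0.4, 1.1]
opening: 0.0229
```

Call:
{"api": "servo_tool", "payload": {
  "series": [
    [[0,0,-0.0005,0,0,0],[0,0,-0.001,0,0,0],[0,0,-0.0015,0,0,0],[0,0,-0.002,0,0,0],[0,0,-0.002,0,0,0]]
  ]
}}

```text
t: 10.95
tcp_pos: [0.5024, 0.1834, 0.1024]
eef_rot: [-0.078, 0.997, 0.0, 0.0]
contact_force: [1.8, 0.1, 2.7]
opening: 0.0232
```

Call:
{"api": "servo_tool", "payload": {
  "series": [
    [[0,0,-0.0005,0,0,0],[0,0,-0.001,0,0,0],[0,0,-0.0015,0,0,0],[0,0,-0.002,0,0,0],[0,0,-0.002,0,0,0]]
  ]
}}

```text
t: 11.45
tcp_pos: [0.502, 0.1833, 0.0998]
eef_rot: [-0.078, 0.997, -0.0, -0.001]
contact_force: [0.9, -0.7, -3.2]
opening: 0.0235
```

Call:
{"api": "servo_tool", "payload": {
  "series": [
    [[0,0,-0.0005,0,0,0],[0,0,-0.001,0,0,0],[0,0,-0.0015,0,0,0],[0,0,-0.002,0,0,0],[0,0,-0.0025,0,0,0],[0,0,-0.0025,0,0,0]]
  ]
}}

```text
t: 12.05
tcp_pos: [0.5022, 0.1833, 0.0976]
eef_rot: [-0.078, 0.997, 0.0, -0.0]
contact_force: [0.0, -0.3, -2.5]
opening: 0.0235
```

Call:
{"api": "servo_tool", "payload": {
  "series": [
    [[0,0,-0.0004,0,0,0],[0,0,-0.0008,0,0,0],[0,0,-0.0012,0,0,0],[0,0,-0.0012,0,0,0]]
  ]
}}

```text
t: 12.45
tcp_pos: [0.5022, 0.1833, 0.0964]
eef_rot: [-0.078, 0.997, -0.0, -0.0]
contact_force: [-0.2, -0.0, -2.5]
opening: 0.023
```

Call:
{"api": "servo_tool", "payload": {
  "series": [
    [[0,0,-0.0004,0,0,0],[0,0,-0.0008,0,0,0],[0,0,-0.0008,0,0,0]]
  ]
}}

```text
t: 12.75
tcp_pos: [0.5024, 0.1833, 0.0964]
eef_rot: [-0.078, 0.997, -0.0, 0.0]
contact_force: [-2.8, -1.4, 5.4]
opening: 0.0234
```

Call:
{"api": "servo_tool", "payload": {
  "series": [
    [[0,0,-0.0004,0,0,0],[0,0,-0.0008,0,0,0],[0,0,-0.0008,0,0,0]]
  ]
}}

```text
t: 13.05
tcp_pos: [0.5025, 0.1833, 0.0963]
eef_rot: [-0.078, 0.997, -0.0, 0.0]
contact_force: [-5.8, -2.3, 12.1]
opening: 0.0231
```

Call:
{"api": "servo_tool", "payload": {
  "series": [
    [[-0.0003,-0.0001,-0.0001,0,0,0],[-0.0004,-0.0002,-0.0002,0,0,0],[-0.0004,-0.0002,-0.0002,0,0,0]]
  ]
}}

```text
t: 13.35
tcp_pos: [0.5024, 0.1832, 0.0963]
eef_rot: [-0.078, 0.997, 0.0, 0.001]
contact_force: [-3.8, -1.2, 11.6]
opening: 0.0231
```

```bash
python3 - <<'E'
from h import *
s=r.read_state();print(s['tcp_pos'],s['contact_force'],s['moment'])
snap('wrist','wc');q=load('wc');C=cloud(q)
for v in range(170,300,5): print(v,C[v,275].round(4),end=' | ')
cv2.imwrite('pics/wc2.png',cv2.resize(q['im'][130:280,190:360],(680,600),interpolation=cv2.INTER_CUBIC))
E
```

```text
[0.50236698 0.1832423  0.0962812 ] [-3.81500994 -1.23617619 11.63092307] [-0.05079121  0.79906629  0.0649746 ]
170 [0.4663 0.1776 0.024 ] | 175 [0.4688 0.178  0.028 ] | 180 [0.4714 0.1784 0.0316] | 185 [0.4734 0.1787 0.0369] | 190 [0.4792 0.1796 0.0277] | 195 [0.4794 0.1797 0.0394] | 200 [0.4827 0.1802 0.0395] | 205 [0.4831 0.1803 0.0485] | 210 [0.4834 0.1803 0.0573] | 215 [0.4838 0.1804 0.0647] | 220 [0.4864 0.1808 0.066 ] | 225 [0.4884 0.1811 0.0685] | 230 [0.4905 0.1814 0.0706] | 235 [0.4929 0.1818 0.072 ] | 240 [0.4905 0.1814 0.0841] | 245 [0.4907 0.1815 0.0894] | 250 [0.4907 0.1815 0.095 ] | 255 [0.4905 0.1814 0.1007] | 260 [0.4903 0.1814 0.1058] | 265 [0.491  0.1815 0.109 ] | 270 [0.4907 0.1815 0.1139] | 275 [0.491  0.1815 0.1174] | 280 [0.4908 0.1815 0.1214] | 285 [0.4911 0.1816 0.1247] | 290 [0.4923 0.1817 0.1262] | 295 [0.4945 0.1821 0.1261] |
```

View pics/wc2.png

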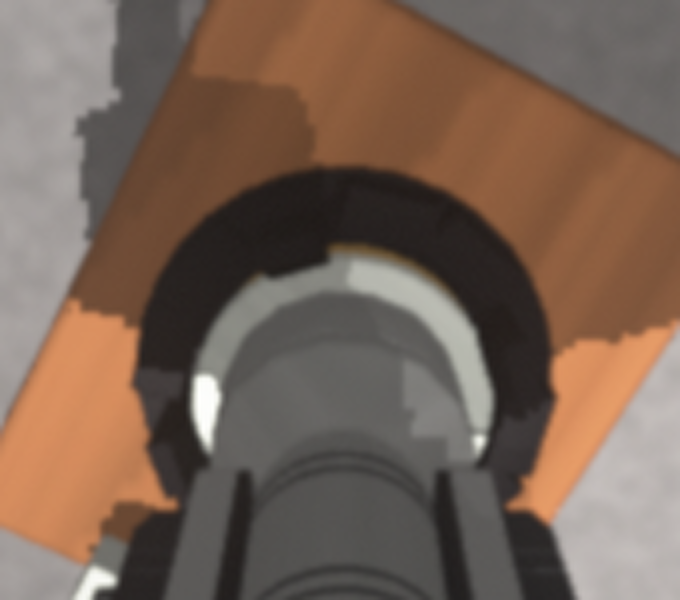

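The crop shows the lens below the hooks, with a clip overlapping the rim at about (290,265) and the foot concentric. Depth puts the lens top at 39.5 mm, so the lens is home. I'll hold a firm push of about 17 to 18 N.

Call:
{"api": "servo_tool", "payload": {
  "series": [
    [[-0.0001,0,-0.0003,0,0,0],[-0.0002,-0.0001,-0.0004,0,0,0],[-0.0002,-0.0001,-0.0004,0,0,0],[-0.0002,-0.0001,-0.0004,0,0,0],[-0.0002,-0.0001,-0.0004,0,0,0],[-0.0002,-0.0001,-0.0004,0,0,0]]
  ]
}}

```text
t: 14.0
tcp_pos: [0.5024, 0.1832, 0.0962]
eef_rot: [-0.078, 0.997, 0.0, 0.001]
contact_force: [-5.2, -0.2, 14.8]
opening: 0.0235
```

Call:
{"api": "servo_tool", "payload": {
  "series": [
    [[0,0,0,0,0,0],[0,0,0,0,0,0],[0,0,0,0,0,0],[0,0,0,0,0,0],[0,0,0,0,0,0],[0,0,0,0,0,0],[0,0,0,0,0,0],[0,0,0,0,0,0],[0,0,0,0,0,0],[0,0,0,0,0,0]]
  ]
}}

```text
t: 15.0
tcp_pos: [0.5024, 0.1832, 0.0963]
eef_rot: [-0.078, 0.997, 0.0, 0.001]
contact_force: [-4.3, -0.4, 14.8]
opening: 0.023
```

Call:
{"api": "servo_tool", "payload": {
  "series": [
    [[0.0002,0.0001,0.0006,0,0,0],[0.0005,0.0002,0.0015,0,0,0],[0.0005,0.0002,0.004,0,0,0],[0.0005,0.0002,0.01,0,0,0],[0.0005,0.0002,0.02,0,0,0],[0.0005,0.0002,0.035,0,0,0],[0.0005,0.0002,0.055,0,0,0],[0.0005,0.0002,0.08,0,0,0],[0.0005,0.0002,0.095,0,0,0],[0.0005,0.0002,0.1,0,0,0]]
  ]
}}

```text
t: 16.0
tcp_pos: [0.5028, 0.1833, 0.1965]
eef_rot: [-0.078, 0.997, 0.0, 0.002]
contact_force: [0.2, 0.1, -4.2]
opening: 0.0236
```

Call:
{"api": "servo_tool", "payload": {
  "series": [
    [[0,-0.015,0,0,0,0],[-0.001,-0.045,0,0,0,0],[-0.003,-0.085,0,0,0,0],[-0.004,-0.13,0,0,0,0],[-0.006,-0.175,0,0,0,0],[-0.007,-0.22,0,0,0,0],[-0.008,-0.265,0,0,0,0],[-0.009,-0.31,0,0,0,0],[-0.01,-0.345,0,0,0,0],[-0.01,-0.365,0,0,0,0]]
  ]
}}

```text
t: 17.0
tcp_pos: [0.4909, -0.1849, 0.1934]
eef_rot: [-0.077, 0.997, 0.0, -0.001]
contact_force: [-0.7, 0.7, -4.2]
opening: 0.0235
```

Call:
{"api": "servo_tool", "payload": {
  "series": [
    [[0,-0.008,0,0,0,0],[0,-0.011,0,0,0,0],[0,-0.011,0,0,0,0],[0,-0.011,0,0,0,0],[0,-0.011,0,0,0,0]]
  ]
}}

```text
t: 17.5
tcp_pos: [0.4922, -0.1919, 0.1944]
eef_rot: [-0.079, 0.997, 0.0, -0.0]
contact_force: [0.0, 0.6, -3.2]
opening: 0.0234
```

```bash
python3 - <<'E'
from h import *
s=r.read_state();print(s['tcp_pos'],s['contact_force'],s['t'])
snap('wrist','wb');q=load('wb');C=cloud(q)
for v in list(range(206,216,3))+list(range(251,285,8)): print(v,C[v,275].round(4),end=' | ')
for t in('wl','wb'):
    q=load(t);C=cloud(q);m=(abs(C[...,2]-.031)<.002)&(np.hypot(C[...,0]-.493,C[...,1]+.193)<.03);V,U=np.nonzero(m);print(t,'spigot',m.sum(),C[m].mean(0),U.mean(),V.mean())
E
```

```text
[ 0.49223664 -0.19188219  0.19442121] [ 0.01925958  0.59857665 -3.17420227] 17.5
206 [ 0.4737 -0.1948  0.1464] | 209 [ 0.4739 -0.1947  0.1516] | 212 [ 0.4739 -0.1947  0.1571] | 215 [ 0.4735 -0.1948  0.1634] | 251 [ 0.4811 -0.1936  0.1931] | 259 [ 0.4802 -0.1937  0.203 ] | 267 [ 0.4806 -0.1936  0.2094] | 275 [ 0.4808 -0.1936  0.2157] | 283 [ 0.4809 -0.1936  0.2215] | wl spigot 285 [ 0.49276577 -0.19176873  0.03107849] 275.3017543859649 187.75087719298244
wb spigot 289 [ 0.49286382 -0.1917971   0.03112065] 274.9965397923875 188.41176470588235
```

Call:
{"api": "servo_tool", "payload": {
  "series": [
    [[0,0,-0.01,0,0,0],[0,0,-0.03,0,0,0],[0,0,-0.055,0,0,0],[0,0,-0.075,0,0,0],[0,0,-0.09,0,0,0],[0,0,-0.1,0,0,0],[0,0,-0.104,0,0,0],[0,0,-0.106,0,0,0],[0,0,-0.108,0,0,0],[0,0,-0.11,0,0,0]]
  ]
}}

```text
t: 18.55
tcp_pos: [0.4925, -0.1929, 0.0848]
eef_rot: [-0.078, 0.997, -0.0, 0.0]
contact_force: [0.3, -0.5, -4.3]
opening: 0.0235
```

Call:
{"api": "servo_tool", "payload": {
  "series": [
    [[0,0,-0.002,0,0,0],[0,0,-0.004,0,0,0],[0,0,-0.006,0,0,0],[0,0,-0.007,0,0,0],[0,0,-0.008,0,0,0],[0,0,-0.0085,0,0,0],[0,0,-0.0085,0,0,0]]
  ]
}}

```text
t: 19.25
tcp_pos: [0.4922, -0.1928, 0.0759]
eef_rot: [-0.078, 0.997, 0.0, -0.0]
contact_force: [0.6, -0.5, -3.7]
opening: 0.0234
```

Call:
{"api": "servo_tool", "payload": {
  "series": [
    [[0,0,-0.0004,0,0,0],[0,0,-0.0008,0,0,0],[0,0,-0.0012,0,0,0],[0,0,-0.0016,0,0,0],[0,0,-0.0016,0,0,0]]
  ]
}}

```text
t: 19.75
tcp_pos: [0.4923, -0.1928, 0.0746]
eef_rot: [-0.078, 0.997, -0.0, 0.0]
contact_force: [-1.3, 1.6, 0.8]
opening: 0.0234
```

Contact with the rack (about +4.5 N over the carried weight). I'll release and rise.

Call:
{"api": "servo_tool", "payload": {
  "series": [
    [[0,0,0,0,0,0],[0,0,0,0,0,0],[0,0,0,0,0,0],[0,0,0,0,0,0],[0,0,0,0,0,0],[0,0,0,0,0,0],[0,0,0,0,0,0],[0,0,0,0,0,0]]
  ],
  "claw": 0.075
}}

```text
t: 20.55
tcp_pos: [0.4922, -0.1928, 0.0743]
eef_rot: [-0.078, 0.997, -0.0, 0.0]
contact_force: [-0.1, -0.1, -1.0]
opening: 0.075
```

Call:
{"api": "servo_tool", "payload": {
  "series": [
    [[0,0,0.01,0,0,0],[0,0,0.03,0,0,0],[0,0,0.055,0,0,0],[0,0,0.085,0,0,0],[0,0,0.12,0,0,0],[0,0,0.15,0,0,0],[0,0,0.165,0,0,0],[0,0,0.168,0,0,0],[0,0,0.168,0,0,0]]
  ]
}}

```text
t: 21.45
tcp_pos: [0.4921, -0.1927, 0.2424]
eef_rot: [-0.078, 0.997, -0.0, 0.0]
contact_force: [-0.1, -0.7, -0.2]
opening: 0.075
```

```bash
python3 - <<'E'
from h import *
s=r.read_state();print(s['tcp_pos'],s['contact_force'],s['opening'],s['t'])
snap('wrist','we');snap('top','te');snap('scene','se')
for t in('we','te'):
    q=load(t);C=cloud(q);ok=(C[...,2]>.099)&(C[...,2]<.11)&(np.hypot(C[...,0]-.492,C[...,1]+.192)<.03)
    x=C[ok];print(t,len(x),np.median(x[:,2]),cv2.minEnclosingCircle(x[:,:2].astype(np.float32)))
for t in('te','se'):
    q=load(t);C=cloud(q);L=C[(np.hypot(C[...,0]-.503,C[...,1]-.184)<.021)&(q['d']>0)];A=np.c_[L[:,:2],np.ones(len(L))];print(t,'lens z',np.median(L[:,2]).round(4),np.linalg.lstsq(A,L[:,2],rcond=None)[0][:2])
t=load('te')['im'];w=load('we')['im']
cv2.imwrite('pics/e.png',np.hstack([cv2.resize(t[140:290,170:390],(440,300),interpolation=cv2.INTER_CUBIC),cv2.resize(w[130:280,190:370],(360,300))]))
E
```

```text
[ 0.49206582 -0.19269147  0.24243002] [-0.14648298 -0.70061899 -0.22864502] 0.07498799822842381 21.45
we 539 0.10412465938375043 ((0.4927595257759094, -0.19291816651821136), 0.012673944234848022)
te 2 0.10129216994939239 ((0.47918832302093506, -0.19205087423324585), 0.0010167928412556648)
te lens z 0.0394 [-0.00028692  0.01211294]
se lens z 0.0388 [ 0.00805272 -0.02606539]
```

View pics/e.png

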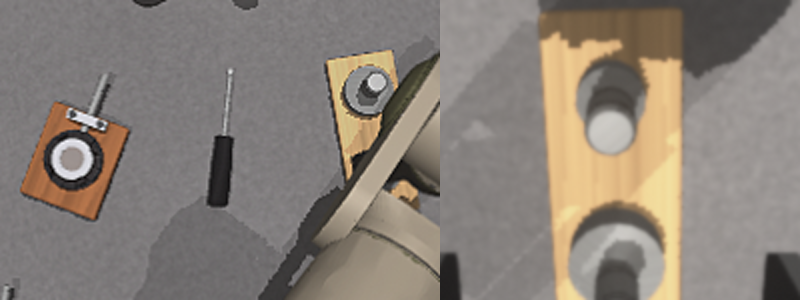

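The final picture shows the lens seated under the clips and the small pusher upright on its spigot at about (610,130) in the crop. Its handle top is at z = 0.104 m, the same as at the start. I'm handing in.

```bash
python3 -c "
from bench import r
print(r.hand_in())"
```

```text
the job is handed in; nothing more can be done
None
```

The lens is pressed home under the four clips and the small pusher is back on its own spigot. I handed the job in at about 21.5 s of the 64 s; no verdict was reported.

- **Pressing:** I used the farthest holder, the only look-alike carrying a lens. After about 10 mm of travel the lens stopped hard on the spacer. I held it there for about 1.5 s at roughly 18 N; the highest push read was about 18.7 N, but force is read only at the end of each move.
- **Lens, last check:** its top is about 39.4 mm up from the top camera and 38.8 mm from the scene camera. That puts the underside at about 33 to 33.5 mm, below the 34.4 mm limit. It looks level within the depth noise (fitted slopes up to about 0.03), and a clip was seen overlapping the rim.
- **Pusher, last check:** the handle top is at 104.1 mm, as at the start, and within about 1 mm of its starting place. The gripper was open and well clear of everything.
- **Disagreements:**
  - The cameras differed by 1 to 4 mm on horizontal positions, so I relied on the wrist camera for relative alignment.
  - My first fit of the pusher in the grip was about 3 px off because its shoulder is conical; I corrected it from the handle and foot sides.
  - A sideways force of up to about 6 N appeared during the press. I eased it by a fraction of a millimetre, leaving 4 to 5 N. I could not tell whether it came from friction on the lens or light contact with the clips.
  - At the end the arm hid the pusher from the top camera, so only the wrist view confirms its final place.

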